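# Park the spring pin and open the green bench vice

## Task

On the green vice, pull the red-handled spring pin up, turn it counter-clockwise into its rest notch and let go so that it stays out by itself; then slide its jaw, the part with the black post, fully open and let go. Leave the brass block lying in the green vice, and do not touch the grey vice.

Things in the scene. Friction and masses are not known exactly. Their poses are not given: they have to be found in the camera images.
- green_vice: Green-painted vice bolted to the bench, base 290 x 100 x 12 mm. Origin on the bench under the base; x along the slide from the pin end to the fixed jaw, y across, z up. Spring pin axis upright at x = -80 mm, y = 0, in a steel collar 50 mm across, top 60 mm above the bench, on a bridge 80 x 78 mm. Sliding jaw 44 x 90 mm, top 56 mm up; fixed jaw from x = 114 mm, 56 mm high.
- green_handle (a point): Centre of the spring pin's red T-handle on the green vice: a bar 60 mm long (this point's x axis), 14 mm wide (y), 20 mm high, on a 10 mm stem on the pin's axis. With the pin locked it lies along the vice's x, its underside 80 mm and top 100 mm above the bench, 20 mm clear over the collar. It rises and turns with the pin.
- green_pull (a joint): Pull of the green vice's pin, m: 0 locked (tip 7 mm deep in the jaw's bar), 0.022 upper stop. A spring pushes it down: 6 N at 0, 13 N at 0.022. Its cross-pin lies in a slot of the collar; above 0.016 it turns freely over the rim, 0.018 to 0.020 is a good height. In the rest notch it stays at about 0.011.
- green_turn (a joint): Turn of the green vice's pin and handle, rad: 0 locked, positive counter-clockwise seen from above, stop at 1.45. The V-shaped rest notch, marked by yellow paint strokes beside the collar, is centred at 1.22 (70 degrees) and draws the pin in from within 0.2 rad either side once lowered. It works only counter-clockwise.
- green_jaw (a joint): Opening of the green vice's jaw, m: 0 shut, 0.050 fully open against its stop, moving towards the vice's -x (the pin end). Slides with about 3 to 5 N once the pin is out.
- green_post (a point): Mid-height of the upright round black post on the green vice's sliding jaw: 18 mm in diameter, 56 to 100 mm above the bench, this point 78 mm up. Shut, it is at x = 65 mm, y = 0 of the vice; it moves with the jaw.
- brass_block: Brass block 24 x 80 x 30 mm, loose, lying on the base between the jaws of the green vice (long side along the vice's y). Origin at the centre of its underside.
- grey_vice: A second vice of the same build, painted grey, holding a steel block; its origin and axes as for the green one. Not to be touched.
There are look-alikes about, which are no part of the job. Of the things that look like the brass_block, the larger one is meant.

How it is judged:
On the way, in this order (a step that is already met when the one before it is completed fails the run):
1. the green vice's pin rests in its notch, let go, with the jaw still shut (value of joint green_pull above 0.007 m and value of joint green_turn between 1 and 1.44 rad and value of joint green_jaw below 0.008 m and contact force between the fingers and green_vice below 0.5 N), for 0.2 s.
2. the jaw is slid fully open, the pin still parked (value of joint green_pull above 0.007 m and value of joint green_turn between 1 and 1.44 rad and value of joint green_jaw above 0.04 m), for 0.1 s.
At the end, for the whole second after the job is handed in: The green vice's pin stays out in its rest notch (pulled by more than 7 mm, turned to between 1.0 and 1.44 rad), the jaw is open by more than 40 of its 50 mm, and the brass block lies still within 20 mm of where it was (all of step 2 and linear speed of brass_block below 0.02 m/s and distance of brass_block from where it was at the start of the episode below 0.02 m); the robot touches nothing.
It fails at once if the grey vice is touched with more than 3 N (contact force between any of the fingers, the arm and grey_vice above 3 N).
It fails at once if the brass block is moved by more than 40 mm (distance of brass_block from where it was at the start of the episode above 0.04 m).
It also fails if it takes over 48 s, if anything falls off the work surface, if the arm or the gripper's body presses on something with over 40 N, if the wrist force passes 120 N, or if a joint passes its speed limit or range.

## Robot

A 6-joint arm with a two-finger parallel gripper is mounted at the origin on the work surface. World frame = base frame: x ahead of the robot, y to its left, z up, the work surface at z = 0. Lengths are in m, angles in rad, forces in N, time in s.
With the tool pointing down it reaches from about 0.375 to 0.9 m from the base axis. Payload 3.1 kg.
Tool frame: the origin (TCP) lies between the finger pads; the fingertips stand 22 mm ahead of it and the grasp point (between the pads) lies 3 mm ahead of it; z points along the fingers, y is the line along which they close (so a half turn about z gives the same grasp; the last joint's range is limited). The gripper opens to 85 mm and grips with 20 to 120 N. Pads are 22 mm wide; open, the fingers measure 114 mm over their backs; the gripper's body (76 mm by 85 mm) begins 54 mm behind the grasp point. The pads swing forward as they close: fully open they stand 13 mm farther back than shut.
Start: joints at [1.042, 0.527, 1.433, -0, 1.181, -0.178], TCP at [0.214, 0.587, 0.253] pointing down, gripper open.
Joint ranges: [-3.08, 3.08], [-0.75, 2.2], [0.22, 2.44], [-1.43, 4.57], [0, 2.65], [-2.85, 2.85]. Speed limits (rad/s): [2.79, 2.79, 3.14, 3.14, 3.14, 3.14].

## Interface

Orientations are given as a unit quaternion [w, x, y, z].
In Python, from bench import ctrl gives the robot as it stands.
- The arm moves only by the tool apply_moves, never from a script. Its argument "moves" is a list of rows, each a list of 5 numbers: the shift along the tool's x, y, z in mm, then the turn about the tool's z in degrees, then the closure, from 0 (fully open) to 1 (shut). A call has exactly 10 rows; each row is the pose to reach, as a shift and turn from the pose commanded when the call began, along the tool's axes at that moment; what a row does not reach only later rows make up. A row lasts 1/10 s, in which the tool goes at most 50 mm and 8.59 degrees, less where a joint would pass 70% of its speed; a pose out of reach is approached as far as the arm can. A call with a gripper value outside its range is refused whole. The fingers move at their own pace and stop on an object; "grip_force" is the grip in N (left out, the last holds). Time passes only in rows, so rows that repeat a pose let the fingers close, or fill a call up. It gives the time, the measured TCP pose, the force, the opening and the grip force at its end, in the units of the state.
- ctrl.read_state(): the state, without advancing time (a new reading comes with each control period).
- ctrl.grab_frame(name): name is "side" or "top"; returns (picture, depth): 400x640x3 uint8, blue, green, red; 400x640 float32, m along the optical axis (not along the pixel's ray), 0 where there is no reading.
- ctrl.get_calibration(name): a dict with "camera_matrix" (3x3 intrinsics, pixels), "extrinsics" (4x4, takes a point from world to camera coordinates). Camera axes: x right, y down, z forward; pixel columns grow to the right and rows downward; lengths in m; the calibration is good to about 2 mm. A picture is of the moment at which its call begins. get_calibration takes no time and is no camera call.
- ctrl.close_job(): hands the job in; it is judged then, once.
The state is a dict: "time_s": time; "qpos": joint angles; "qd": joint speeds; "joint_torque": joint torques, N m; "position": TCP position; "tcp_rot": TCP orientation; "contact_force": force on the tool from outside, world axes, zero at the start; "ft_torque": the same for the moment, N m; "gripper_width": finger opening in m; "grasp_force": force on a finger pad.
Only numpy, scipy, OpenCV 4.12 (cv2) and the standard library are available. Lean on these libraries where they do the work, as an engineer would, in place of code of your own. Each camera call takes 0.05 s, during which the arm holds its last target. There are 200 camera calls.

## Working session

There is one attempt and no reset: what is moved stays moved. The work goes in short steps, Python scripts to look and compute and a tool call to move; the robot and the scene stay as the last step left them, time stands still between calls to the robot, and variables do not carry over. Pictures are saved under pics/ and viewed, at most 10 in all, crops included, and the job is handed in when it is done.

Besides the shell and the picture viewer there is one more tool, called after ">>>" as name(argument=value, ...), one argument or row to a line, values as JSON. apply_moves: Moves the arm, as the interface text tells. Its arguments: {"type":"object","properties":{"moves":{"type":"array"},"grip_force":{"type":"number"}},"required":["moves"]}

```bash
mkdir -p pics; ls
python3 - <<'E'
from bench import ctrl
import cv2,numpy as np
for n in("top","side"):
    p,d=ctrl.grab_frame(n); cv2.imwrite(f"pics/{n}0.png",p); np.save(f"pics/{n}0d.npy",d)
    c=ctrl.get_calibration(n); print(n,np.round(c["camera_matrix"],1).tolist(),np.round(c["extrinsics"],3).tolist())
s=ctrl.read_state(); print({k:np.round(v,3).tolist() for k,v in s.items()})
E
```

```text
pics
top [[361.6, 0.0, 323.9], [0.0, 361.6, 194.4], [0.0, 0.0, 1.0]] [[-0.023, -0.999, 0.027, -0.027], [-0.998, 0.022, -0.059, 0.566], [0.059, -0.028, -0.998, 0.746], [0.0, 0.0, 0.0, 1.0]]
side [[367.2, 0.0, 322.3], [0.0, 367.2, 198.1], [0.0, 0.0, 1.0]] [[0.715, -0.699, 0.017, -0.436], [-0.488, -0.517, -0.704, 0.309], [0.5, 0.495, -0.71, 0.645], [0.0, 0.0, 0.0, 1.0]]
{'time_s': 0.1, 'qpos': [1.043, 0.528, 1.434, 0.0, 1.181, -0.179], 'qd': [0.002, -0.004, -0.002, 0.0, 0.001, -0.002], 'joint_torque': [-0.001, -44.331, -17.858, -0.0, 0.004, 0.0], 'position': [0.214, 0.587, 0.252], 'tcp_rot': [-0.0, 0.174, 0.985, -0.001], 'contact_force': [-0.658, 0.057, -0.196], 'ft_torque': [0.013, -0.008, -0.023], 'grasp_force': 0.0, 'gripper_width': 0.085}
```

View pics/top0.png

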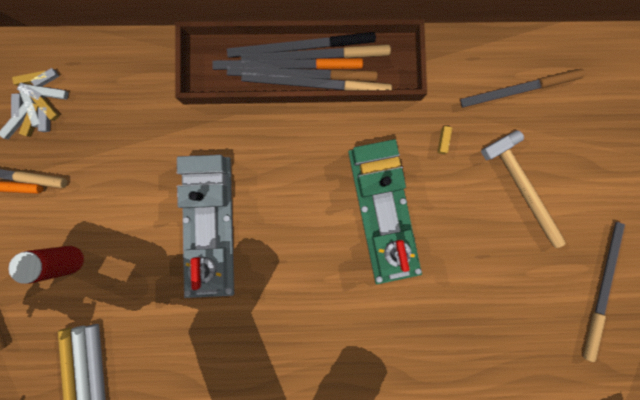

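View pics/side0.png

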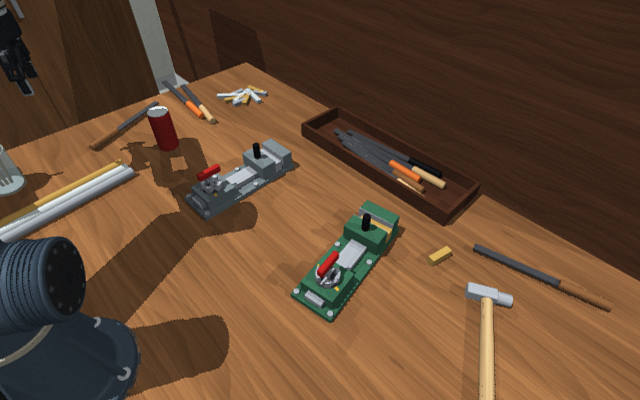

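Top view: the green vice has its red handle at (403,255), post at (385,181) and brass block at (380,165). Look-alikes are the grey vice's handle at (195,272) and post at (196,196), the small brass piece at (446,140), and the cigarette-like brass pieces at (35,75). I choose the handle at (403,255), because it sits on the green-painted vice.

```bash
cat > h.py <<'E'
from bench import ctrl
import cv2,numpy as np
def ray(n,uv,z):
    c=ctrl.get_calibration(n);K=np.array(c["camera_matrix"]);E=np.array(c["extrinsics"])
    R,t=E[:3,:3],E[:3,3]; o=-R.T@t; d=R.T@np.linalg.solve(K,[uv[0],uv[1],1.])
    return o+d*(z-o[2])/d[2]
def blobs(p,lo,hi,roi):
    h=cv2.cvtColor(p,cv2.COLOR_BGR2HSV); m=cv2.inRange(h,lo,hi)
    x0,y0,x1,y1=roi; k=np.zeros_like(m);k[y0:y1,x0:x1]=m[y0:y1,x0:x1]
    return k
def rect(m,n,z):
    cs,_=cv2.findContours(m,cv2.RETR_EXTERNAL,cv2.CHAIN_APPROX_NONE); c=max(cs,key=cv2.contourArea)
    P=np.array([ray(n,q[0],z)[:2] for q in c],np.float32)*1000
    (cx,cy),(w,h),a=cv2.minAreaRect(P); ang=a if w>h else a+90
    ang=(ang+90)%180-90
    return np.round([cx,cy,max(w,h),min(w,h),ang],1)
E
python3 - <<'E'
from h import *
p=cv2.imread("pics/top0.png");s=cv2.imread("pics/side0.png")
print("red top",rect(blobs(p,(0,170,90),(8,255,255),(380,225,425,285)),"top",.1))
print("red side",rect(blobs(s,(0,170,90),(8,255,255),(305,240,350,290)),"side",.1))
g=blobs(p,(60,90,20),(85,255,255),(335,130,435,290))
cs,_=cv2.findContours(g,0,1);hull=cv2.convexHull(np.vstack([c for c in cs if cv2.contourArea(c)>20]))
k=np.zeros_like(g);cv2.fillPoly(k,[hull],255);print("green z.01",rect(k,"top",.012),"z.056",rect(k,"top",.056))
b=blobs(p,(0,0,0),(180,120,45),(372,170,398,192));print("post",rect(b,"top",.1))
c=np.hstack([cv2.resize(p[130:290,335:435],None,fx=3.5,fy=3.5,interpolation=2),cv2.resize(s[200:330,290:400],(430,560),interpolation=2)]);cv2.imwrite("pics/crop0.png",c)
E
```

```text
red top [ 443.7 -181.3   57.9   14.2    9.9]
red side [ 436.6 -189.3   63.8   16.3    9.7]
green z.01 [ 529.  -170.3  293.6  105.6   10. ] z.056 [ 528.6 -161.6  276.8   99.5   10. ]
post [ 583.3 -153.4   21.4   15.2  -64.8]
```

View pics/crop0.png

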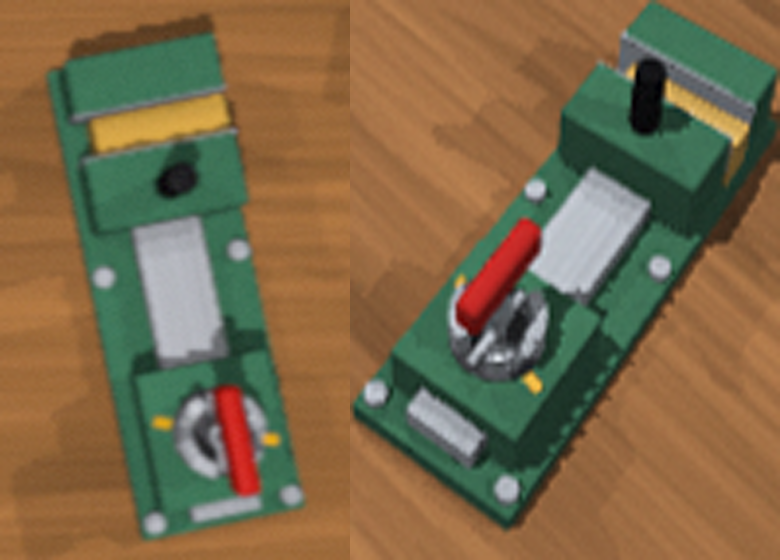

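The crop confirms the choice: the red handle lies along the vice over the collar, with yellow strokes on both sides. The handle is at about (443.5, -182) mm, yaw 10°. I'm moving via a waypoint near (450, 300).

>>> apply_moves(
  moves=[
    [-32,-19,0,8,0],
    [-64,-38,0,16,0],
    [-96,-57,0,24,0],
    [-128,-76,0,32,0],
    [-160,-95,0,40,0],
    [-192,-114,0,48,0],
    [-224,-133,0,56,0],
    [-256,-152,0,64,0],
    [-288,-171,0,72,0],
    [-320,-190,0,80,0],
  ],
  grip_force=40,
)

```text
time_s: 1.1
position: [0.4502, 0.2976, 0.253]
tcp_rot: [-0.0, 0.768, 0.64, -0.0]
contact_force: [0.7, 0.7, 0.4]
gripper_width: 0.0855
grasp_force: 0.0
```

```bash
cat >> h.py <<'E'
from scipy.spatial.transform import Rotation as Ro
def to(x,y,z,yaw):
    s=ctrl.read_state();q=s["tcp_rot"];R=Ro.from_quat([q[1],q[2],q[3],q[0]]).as_matrix()
    cy=np.degrees(np.arctan2(R[1,0],R[0,0]))
    print("t",s["time_s"],"pos",np.round(np.array(s["position"])*1000,1),"yaw",round(cy,1),"q",np.round(s["qpos"],2),"F",np.round(s["contact_force"],1),"w",round(s["gripper_width"],4))
    print("tool shift",np.round(R.T@(np.array([x,y,z])-np.array(s["position"])*1000),1),"turn",round(-((yaw-cy+180)%360-180),1))
E
python3 -c "
from h import *
to(443.5,-182,180,10)"
```

```text
t 1.1 pos [450.2 297.6 253. ] yaw 79.6 q [0.38 0.41 1.65 0.   1.08 0.56] F [0.7 0.7 0.4] w 0.0855
tool shift [-472.9   79.9   73.1] turn 69.6
```

>>> apply_moves(
  moves=[
    [-47,8,5,7,0],
    [-95,16,10,14,0],
    [-142,24,15,21,0],
    [-189,32,20,28,0],
    [-236,40,25,35,0],
    [-284,48,30,42,0],
    [-331,56,40,49,0],
    [-378,64,50,56,0],
    [-426,72,62,63,0],
    [-473,80,73,70,0],
  ],
)

```text
time_s: 2.1
position: [0.4454, -0.1827, 0.1797]
tcp_rot: [-0.0, 0.996, 0.084, -0.0]
contact_force: [0.4, 0.6, -0.4]
gripper_width: 0.0854
grasp_force: 0.0
```

Run:
```python
from h import *
to(443.5,-182,93,10)
s,_=ctrl.grab_frame("side");p,_=ctrl.grab_frame("top")
cv2.imwrite("pics/c1.png",np.hstack([cv2.resize(s[170:320,260:400],None,fx=3,fy=3),cv2.resize(p[180:300,340:440],(375,450))]))
print("red side",rect(blobs(s,(0,170,90),(8,255,255),(305,240,350,290)),"side",.1))
```

```text
t 2.1 pos [ 445.4 -182.7  179.7] yaw 9.6 q [-0.62  0.45  1.86  0.    0.83  0.78] F [ 0.4  0.6 -0.4] w 0.0854
tool shift [-1.8 -1.  86.7] turn -0.4
red side [ 436.6 -189.4   63.8   16.3   10.3]
```

View pics/c1.png

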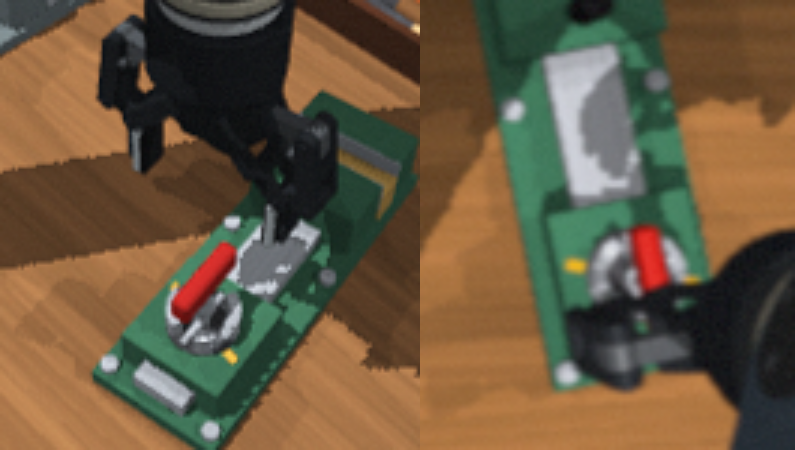

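Side view: the handle at crop (205,283) sits below the gripper and looks clear of the fingers. Descending and closing.

>>> apply_moves(
  moves=[
    [-1,-1,12,0,0],
    [-2,-1,25,0,0],
    [-2,-1,38,0,0],
    [-2,-1,50,0,0],
    [-2,-1,60,0,0],
    [-2,-1,70,0,0],
    [-2,-1,78,0,0],
    [-2,-1,84,0,0],
    [-2,-1,86,0,0],
    [-2,-1,86,0,0],
  ],
)

```text
time_s: 3.2
position: [0.4438, -0.1801, 0.0941]
tcp_rot: [-0.0, 0.996, 0.087, -0.0]
contact_force: [-0.4, -0.1, 0.2]
gripper_width: 0.0854
grasp_force: 0.0
```

>>> apply_moves(
  moves=[
    [0,0,0,0,0.3],
    [0,0,0,0,0.5],
    [0,0,0,0,0.6],
    [0,0,0,0,0.7],
    [0,0,0,0,0.8],
    [0,0,0,0,0.9],
    [0,0,0,0,0.9],
    [0,0,0,0,0.9],
    [0,0,0,0,0.9],
    [0,0,0,0,0.9],
  ],
  grip_force=40,
)

```text
time_s: 4.2
position: [0.4451, -0.183, 0.0949]
tcp_rot: [0.003, 0.996, 0.087, 0.001]
contact_force: [-2.7, -9.2, -0.2]
gripper_width: 0.013
grasp_force: 42.7
```

Run:
```python
from h import *
to(443.5,-182,93,10)
s,_=ctrl.grab_frame("side")
cv2.imwrite("pics/c2.png",cv2.resize(s[170:320,260:400],None,fx=3,fy=3))
```

```text
t 4.2 pos [ 445.1 -183.    94.9] yaw 10.0 q [-0.62  0.61  1.92 -0.    0.6   0.78] F [-2.7 -9.2 -0.2] w 0.013
tool shift [-1.4 -1.3  1.9] turn 0.0
```

View pics/c2.png

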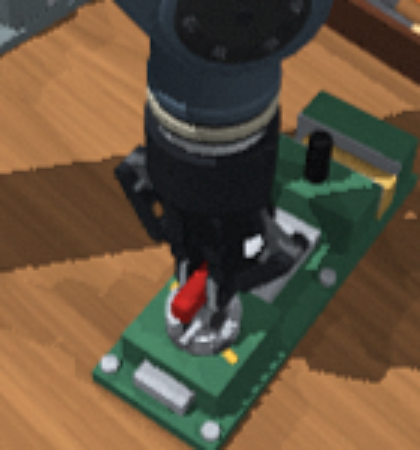

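Held, with the bar at crop (195,290) between the pads and a width of 13 mm. The 9 N side force means the axis is about 3 mm further along tool +y. I'll recentre and pull up 19 mm.

>>> apply_moves(
  moves=[
    [0,1,0,0,0.9],
    [0,2,0,0,0.9],
    [0,3,0,0,0.9],
    [0,3,-4,0,0.9],
    [0,3,-8,0,0.9],
    [0,3,-12,0,0.9],
    [0,3,-15,0,0.9],
    [0,3,-18,0,0.9],
    [0,3,-19,0,0.9],
    [0,3,-19,0,0.9],
  ],
  grip_force=60,
)

```text
time_s: 5.25
position: [0.4448, -0.1834, 0.1133]
tcp_rot: [0.0, 0.996, 0.087, 0.0]
contact_force: [3.5, -3.4, -11.9]
gripper_width: 0.0126
grasp_force: 60.4
```

Run:
```python
from h import *
to(443.5,-182,114,10)
```

```text
t 5.25 pos [ 444.8 -183.4  113.3] yaw 10.0 q [-0.62  0.57  1.91 -0.    0.65  0.77] F [  3.5  -3.4 -11.9] w 0.0126
tool shift [-1.  -1.6 -0.7] turn -0.0
```

Pull is about 18.4 mm, and 11.9 N matches the spring. Turning counter-clockwise, which is a negative tool turn.

>>> apply_moves(
  moves=[
    [0,0,0,-5,0.9],
    [0,0,0,-10,0.9],
    [0,0,0,-15,0.9],
    [0,0,0,-20,0.9],
    [0,0,0,-25,0.9],
    [0,0,0,-30,0.9],
    [0,0,0,-35,0.9],
    [0,0,0,-40,0.9],
    [0,0,0,-40,0.9],
    [0,0,0,-40,0.9],
  ],
)

```text
time_s: 6.25
position: [0.444, -0.1823, 0.1129]
tcp_rot: [-0.001, 0.907, 0.421, -0.0]
contact_force: [2.1, -1.3, -13.2]
gripper_width: 0.0127
grasp_force: 60.4
```

Run:
```python
from h import *
to(443.5,-182,114,80)
print(ctrl.read_state()["ft_torque"])
```

```text
t 6.25 pos [ 444.  -182.3  112.9] yaw 49.8 q [-0.62  0.57  1.91  0.    0.66  0.08] F [  2.1  -1.3 -13.2] w 0.0127
tool shift [-0.1 -0.5 -1.1] turn -30.2
[ 0.06595081 -0.70420908  0.01369685]
```

>>> apply_moves(
  moves=[
    [0,0,0,-6,0.9],
    [0,0,0,-12,0.9],
    [0,0,0,-18,0.9],
    [0,0,0,-24,0.9],
    [0,0,0,-30,0.9],
    [0,0,0,-30,0.9],
    [0,0,2,-30,0.9],
    [0,0,4,-30,0.9],
    [0,0,6,-30,0.9],
    [0,0,7,-30,0.9],
  ],
)

```text
time_s: 7.25
position: [0.4432, -0.182, 0.1062]
tcp_rot: [-0.002, 0.766, 0.642, -0.0]
contact_force: [-2.9, 2.7, 0.6]
gripper_width: 0.0129
grasp_force: 62.3
```

Run:
```python
from h import *
to(443.5,-182,106,80)
print(ctrl.read_state()["ft_torque"])
```

```text
t 7.25 pos [ 443.2 -182.   106.2] yaw 79.9 q [-0.62  0.59  1.92  0.    0.64 -0.45] F [-2.9  2.7  0.6] w 0.0129
tool shift [0.1 0.3 0.2] turn -0.1
[ 0.65949245  0.47343132 -0.02031408]
```

Seated: the spring load is carried by the notch at about 11 mm. Releasing and lifting.

>>> apply_moves(
  moves=[
    [0,0,0,0,0.7],
    [0,0,0,0,0.4],
    [0,0,0,0,0.1],
    [0,0,0,0,0],
    [0,0,0,0,0],
    [0,0,-12,0,0],
    [0,0,-28,0,0],
    [0,0,-45,0,0],
    [0,0,-60,0,0],
    [0,0,-70,0,0],
  ],
)

```text
time_s: 8.25
position: [0.4447, -0.1833, 0.1774]
tcp_rot: [0.001, 0.766, 0.643, 0.0]
contact_force: [0.6, -0.1, 0.1]
gripper_width: 0.0855
grasp_force: 0.0
```

Run:
```python
from h import *
to(627,-150,180,10)
p,_=ctrl.grab_frame("top");s,_=ctrl.grab_frame("side")
cv2.imwrite("pics/c3.png",np.hstack([cv2.resize(s[170:320,260:400],None,fx=3,fy=3),cv2.resize(p[130:290,335:435],(281,450))]))
```

```text
t 8.25 pos [ 444.7 -183.3  177.4] yaw 80.0 q [-0.62  0.45  1.86 -0.    0.82 -0.45] F [ 0.6 -0.1  0.1] w 0.0855
tool shift [ 64.6 173.7  -2.4] turn 70.0
```

View pics/c3.png

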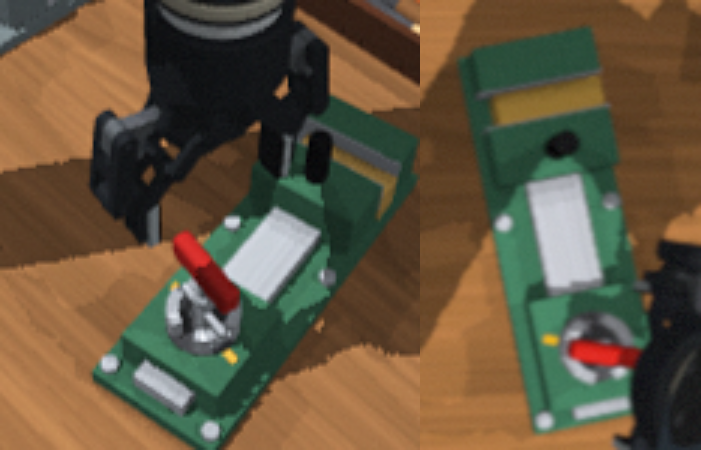

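Parked: the handle lies across the vice at crop (205,270), the jaw is still shut and the gripper is clear. Next the post, at about (587,-157).

>>> apply_moves(
  moves=[
    [5,13,0,7,0],
    [10,27,0,14,0],
    [15,41,0,21,0],
    [20,54,0,28,0],
    [25,68,0,35,0],
    [30,81,0,42,0],
    [35,95,0,49,0],
    [40,109,0,56,0],
    [45,122,0,63,0],
    [50,136,0,70,0],
  ],
)

```text
time_s: 9.35
position: [0.5869, -0.1571, 0.175]
tcp_rot: [-0.001, 0.996, 0.084, -0.001]
contact_force: [0.4, 0.2, 0.7]
gripper_width: 0.0854
grasp_force: 0.0
```

Run:
```python
from h import *
to(587,-157.5,86,10)
```

```text
t 9.35 pos [ 586.9 -157.1  175. ] yaw 9.7 q [-0.45  0.6   1.55 -0.    0.99  0.96] F [0.4 0.2 0.7] w 0.0854
tool shift [ 0.2  0.5 89. ] turn -0.3
```

>>> apply_moves(
  moves=[
    [0,0,15,0,0],
    [0,0,30,0,0],
    [0,0,45,0,0],
    [0,0,60,0,0],
    [0,0,72,0,0],
    [0,0,82,0,0],
    [0,0,88,0,0],
    [0,0,89,0,0],
    [0,0,89,0,0.3],
    [0,0,89,0,0.5],
  ],
)

```text
time_s: 10.35
position: [0.5874, -0.1577, 0.0879]
tcp_rot: [0.0, 0.996, 0.087, 0.001]
contact_force: [0.1, -0.8, 0.4]
gripper_width: 0.0592
grasp_force: 0.0
```

>>> apply_moves(
  moves=[
    [0,0,0,0,0.6],
    [0,0,0,0,0.7],
    [0,0,0,0,0.8],
    [0,0,0,0,0.9],
    [0,0,0,0,0.9],
    [0,0,0,0,0.9],
    [0,0,0,0,0.9],
    [0,0,0,0,0.9],
    [0,0,0,0,0.9],
    [0,0,0,0,0.9],
  ],
  grip_force=40,
)

```text
time_s: 11.35
position: [0.5874, -0.1585, 0.0879]
tcp_rot: [0.001, 0.996, 0.087, 0.001]
contact_force: [0.1, -5.5, 5.3]
gripper_width: 0.0166
grasp_force: 39.0
```

Run:
```python
from h import *
to(587-49.2,-157.5-8.7,86,10)
```

```text
t 11.35 pos [ 587.4 -158.5   87.9] yaw 10.0 q [-0.45  0.73  1.6  -0.    0.81  0.95] F [ 0.1 -5.5  5.3] w 0.0166
tool shift [-50.2  -1.    1.9] turn -0.0
```

Post held. Sliding the jaw open.

>>> apply_moves(
  moves=[
    [0,1,-1,0,0.9],
    [-5,1,-1,0,0.9],
    [-12,1,-1,0,0.9],
    [-19,1,-1,0,0.9],
    [-26,1,-1,0,0.9],
    [-33,1,-1,0,0.9],
    [-39,1,-1,0,0.9],
    [-45,1,-1,0,0.9],
    [-49,1,-1,0,0.9],
    [-50,1,-1,0,0.9],
  ],
)

```text
time_s: 12.35
position: [0.5381, -0.1673, 0.0881]
tcp_rot: [0.0, 0.996, 0.086, 0.001]
contact_force: [7.8, -1.7, -8.6]
gripper_width: 0.0169
grasp_force: 39.3
```

Run:
```python
from h import *
to(587-49.2,-157.5-8.7,86,10)
```

```text
t 12.35 pos [ 538.1 -167.3   88.1] yaw 9.9 q [-0.5   0.69  1.72  0.    0.74  0.9 ] F [ 7.8 -1.7 -8.6] w 0.0169
tool shift [-0.1 -1.1  2.1] turn -0.1
```

The TCP travelled 50 mm and the arm force is 7.8 N. Releasing, lifting, then checking.

>>> apply_moves(
  moves=[
    [0,0,0,0,0.7],
    [0,0,0,0,0.4],
    [0,0,0,0,0.1],
    [0,0,0,0,0],
    [0,0,0,0,0],
    [0,0,-15,0,0],
    [0,0,-35,0,0],
    [0,0,-60,0,0],
    [0,0,-85,0,0],
    [0,0,-110,0,0],
  ],
)

```text
time_s: 13.35
position: [0.5375, -0.1669, 0.1992]
tcp_rot: [-0.0, 0.996, 0.087, -0.0]
contact_force: [0.3, -0.3, -0.0]
gripper_width: 0.0855
grasp_force: 0.0
```

>>> apply_moves(
  moves=[
    [-5,30,0,0,0],
    [-5,60,0,0,0],
    [-5,90,0,0,0],
    [-5,120,0,0,0],
    [-5,140,0,0,0],
    [-5,150,0,0,0],
    [-5,150,0,0,0],
    [-5,150,0,0,0],
    [-5,150,0,0,0],
    [-5,150,0,0,0],
  ],
)

```text
time_s: 14.35
position: [0.5588, -0.3145, 0.1984]
tcp_rot: [-0.0, 0.996, 0.087, -0.0]
contact_force: [0.6, -0.5, 0.1]
gripper_width: 0.0853
grasp_force: 0.0
```

Run:
```python
from h import *
to(538,-167,200,10)
p,_=ctrl.grab_frame("top");s,_=ctrl.grab_frame("side")
cv2.imwrite("pics/c4.png",np.hstack([cv2.resize(s[170:320,260:400],None,fx=3,fy=3),cv2.resize(p[130:290,335:435],(281,450))]))
```

```text
t 14.35 pos [ 558.8 -314.5  198.4] yaw 10.0 q [-0.69  0.61  1.44  0.    1.09  0.71] F [ 0.6 -0.5  0.1] w 0.0853
tool shift [   5.2 -148.8   -1.5] turn 0.0
```

View pics/c4.png

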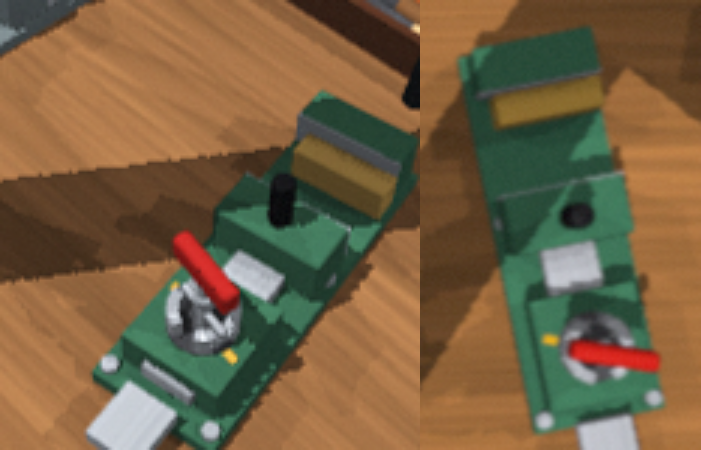

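The jaw is open, with the post now at crop (577,215). The pin is parked with its handle across the vice at (615,355), and the brass block lies against the fixed jaw at (545,103). The arm is clear, so I'm handing in.

```bash
python3 -c "
from bench import ctrl
print(ctrl.close_job())"
```

```text
the job is handed in; nothing more can be done
None
```

I handed the job in at about 14 s: the green vice's pin is parked in its rest notch, its jaw is open by about 50 mm, the brass block still lies in the vice, and the grey vice was not touched; no verdict was returned.

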